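# Saddle clamp over the UV lamp tube

## Task

Take the wider of the two resin saddle clamps out of the top of the tier rack and set it astride the lamp's horizontal tube, sliding it along the tube by feel until both legs drop together into the two holes of the plate below. Press it gently down until it is fully home on the tube, with its underside resting on the tube, and let go. Resin cracks when forced, so never push the clamp against the stand with more than about 20 N, and leave the narrower clamp, the jar and the hex keys where they are.

Things in the scene. Friction and masses are not known exactly. Their poses are not given: they have to be found in the camera images.
- clamp_grip (a point): Centre of the bridge of the wider saddle clamp (off-white cured resin, about 40 g, a U upside down). Bridge: 52 (x) x 16 (y) x 24 (z) mm; its underside is 12 mm below this point. x along the span, z up. Best held across the two 16 x 24 mm end faces, 52 mm apart. It starts legs down in a slot of the rack, the bridge's underside 18 mm above the rack's top.
- clamp_feet (a point): Midway between the tips of the wider clamp's two legs, 62 mm below the bridge's centre; same axes. The legs are round, 8 mm diameter, 40 mm apart between axes (along x) and reach 50 mm below the bridge's underside; their last 4 mm taper to 5.2 mm.
- narrow_grip (a point): Centre of the bridge of the narrower saddle clamp, same make but 38 mm wide with legs 26 mm apart: it does not fit over the tube. It stands in the rack's other slot. To be left alone.
- rack: Three stacked pale grey plastic tiers, fixed, 130 (x) x 160 (y) x 78 (z) mm, origin at the centre of its underside. Two slots in its top, at y = -35 and y = +35 mm, each 58 mm long in x, 10 mm wide, 32 mm deep, hold the two clamps, either in either.
- tube_mid (a point): Centre of the lamp stand's horizontal steel tube, on its axis: 28 mm diameter, 58 mm above the counter, y along the tube, z up. With the bridge resting on the tube, the clamp's bridge centre is 26 mm above this axis. Cradles at y = -86 and +86 mm; a white UV lamp 62 x 66 x 40 mm sits on the tube from y = 100 to 166 mm.
- plate_area (a point): Under the tube, axes as the tube's: level with the top of a steel plate 84 (x) x 108 (y) x 8 mm with two through holes of 10 mm at x = -20 and +20 mm, one each side of the tube. The plate, and so both holes, was set by hand anywhere from y = -22 to +22 mm from this point; that is NOT measured. It stays put up to about 15 N sideways. This point is 14 mm below the tube's axis.
- stand: Grey base of the lamp stand, fixed, 110 (x) x 210 (y) x 10 mm, origin under its centre, below the tube's centre. Tube, lamp and plate ride together on rubber mounts: they give straight down about 1 mm per 3 N, up to 10 mm, and spring back. Spring shoes 2 to 12 mm below the plate grip the legs, so the clamp must be pressed in with roughly 5 to 15 N and then stays.
- jar_mid (a point): Round glass jar with a steel screw-top lid, about 68 mm diameter, 85 mm tall, loose; this point is on its axis 42 mm up. To be left alone.
- hexset_mid (a point): Steel hex key set in a black holder 30 x 70 x 30 mm, keys up to 79 mm high, loose on a 3 mm silicone mat; this point is 35 mm above the holder's underside. To be left alone.
Things that resemble listed ones, but are neither listed nor needed, are in the scene too. Leave any blue or green look-alike of the part that bears clamp_grip alone.

How it is judged:
By the outcome, as a careful person would: the job done as asked, in the order asked, and still so for the second after the job is handed in, with the robot touching nothing.
It also fails if it takes over 67 s, if anything falls off the work surface, if the arm or the gripper's body presses on something with over 40 N, if the wrist force passes 120 N, or if a joint passes its speed limit or range.

## Robot

A 6-joint arm with a two-finger parallel gripper is mounted at the origin on the work surface. World frame = base frame: x ahead of the robot, y to its left, z up, the work surface at z = 0. Lengths are in m, angles in rad, forces in N, time in s.
With the tool pointing down it reaches from about 0.3 to 0.775 m from the base axis. Payload 14.6 kg.
Tool frame: the origin (TCP) lies midway between the tips of the shut fingers; the grasp point (between the pads) lies 19 mm behind it (grasp_offset is the distance from the TCP to the grasp point, in m); z points along the fingers, y is the direction in which the jaws open and shut (so a half turn about z gives the same grasp; the last joint's range is limited). The gripper opens to 94 mm and grips with 3 to 60 N. Pads are 16 mm wide; open, the fingers measure 119 mm over their backs; the gripper's body (75 mm by 177 mm) begins 78 mm behind the grasp point.
Start: joints at [1.096, 0.3, 1.521, -0, 1.321, -0.067], TCP at [0.218, 0.505, 0.205] pointing down, gripper open.
Joint ranges: [-3.03, 3.03], [-0.79, 2.21], [0.23, 2.52], [-1.04, 4.18], [0, 3.07], [-2.55, 2.55]. Speed limits (rad/s): [2.22, 2.22, 2.57, 3.14, 3.14, 3.14].

## Interface

Orientations are given as a unit quaternion [w, x, y, z].
In Python, from rig import * gives the robot as it stands.
- The arm moves only by the tool send_rows, never from a script. Its argument "targets" is a list that holds one entry, the list of rows, each a list of 5 numbers: the shift along the tool's x, y, z in cm, then the turn about the tool's z in degrees, then the finger opening in cm, from 0 to 9.4. A call has 1 to 20 rows; each row shifts and turns the pose as measured when the row begins, along the tool's axes as they then stand; what a row does not reach is not made up. A row lasts 1/8 s, in which the tool goes at most 62.5 mm and 10.7 degrees, less where a joint would pass 70% of its speed; a pose out of reach is approached as far as the arm can. A call with a gripper value outside its range is refused whole. The fingers move at their own pace and stop on an object; "squeeze" is the grip in N (left out, the last holds). Time passes only in rows, so rows that do not move let the fingers close. It gives the time, the measured TCP pose, the force and the opening at its end, in the units of the state.
- read_state(): the state, without advancing time (a new reading comes with each control period).
- snapshot(name): name is "scene" or "top" or "wrist"; returns (picture, depth): 480x640x3 uint8, red, green, blue; 480x640 float32, m along the optical axis (not along the pixel's ray), 0 where there is no reading.
- camera_model(name): a dict with "K" (3x3 intrinsics, pixels), "R" (3x3) and "t" (3): a world point X has camera coordinates R X + t. Camera axes: x right, y down, z forward; pixel columns grow to the right and rows downward; lengths in m; the calibration is good to about 2 mm. The wrist camera is an equidistant fisheye: a pixel r from the principal point sees the ray r / f radians off the axis. A picture is of the moment at which its call begins: read the wrist's pose just before it. camera_model takes no time and is no camera call; for the wrist camera it gives the pose at the moment of the call.
- sign_off(): hands the job in, once; it reports no verdict.
The state is a dict: "time_s": time; "joint_pos": joint angles; "joint_velocities": joint speeds; "joint_efforts": joint torques, N m; "tcp_pos": TCP position; "ee_rot": TCP orientation; "wrist_force": force on the tool from outside, world axes, zero at the start; "ft_torque": the same for the moment, N m; "finger_gap": opening from 0.0 (shut) to 1.0 (fully open).
Only numpy, scipy, OpenCV 4.12 (cv2) and the standard library are available. Lean on these libraries where they do the work, as an engineer would, in place of code of your own. Each camera call takes 0.05 s, during which the arm holds its last target. There are 200 camera calls.

## Working session

There is one attempt and no reset: what is moved stays moved. The work goes in short steps, Python scripts to look and compute and a tool call to move; the robot and the scene stay as the last step left them, time stands still between calls to the robot, and variables do not carry over. Pictures are saved under pics/ and viewed, about 8 in all and at most 12, crops included, and the job is handed in when it is done.

Besides the shell and the picture viewer there is one more tool, called after "Call:" as a command line: name --argument value ..., lists and objects as JSON in quotes. send_rows: Moves the arm, as the interface text tells. Its arguments: {"type":"object","properties":{"targets":{"type":"array"},"squeeze":{"type":"number"}},"required":["targets"]}

```bash
mkdir -p pics && cat > h.py <<'E'
from rig import *
import numpy as np, cv2
def save(n,p): cv2.imwrite('pics/'+n,cv2.cvtColor(p,cv2.COLOR_RGB2BGR))
def cloud(name):
    p,d=snapshot(name); m=camera_model(name); K=np.array(m['K']);R=np.array(m['R']);t=np.array(m['t'])
    v,u=np.mgrid[0:480,0:640]
    c=np.stack([(u-K[0,2])/K[0,0]*d,(v-K[1,2])/K[1,1]*d,d],-1)
    return p,d,(c-t)@R
E
python3 - <<'E'
from h import *
s=read_state(); print(s)
for n in('scene','top'):
    p,d,X=cloud(n); save(n+'0.png',p); np.save(n+'0.npy',X); np.save(n+'d.npy',d)
    print(n,camera_model(n),(d>0).mean())
E
```

```text
{'time_s': 0.0, 'joint_pos': array([ 1.09639366e+00,  3.00463563e-01,  1.52157224e+00, -1.14868267e-06,
        1.32067893e+00, -6.66070699e-02]), 'joint_velocities': array([ 0.0007566 ,  0.00077442,  0.00033086, -0.00012313, -0.00033269,
       -0.00046618]), 'joint_efforts': array([-2.72987520e-03, -5.31806839e+01, -3.52729011e+01,  7.07276585e-02,
        2.44428293e-02, -9.23537573e-05]), 'tcp_pos': array([0.21801307, 0.50466953, 0.2048942 ]), 'ee_rot': array([-1.49384846e-04,  2.02487742e-01,  9.79284637e-01, -5.40790789e-04]), 'wrist_force': array([ 0.94306618,  0.01456468, -0.28210706]), 'ft_torque': array([ 0.00361513, -0.01555405,  0.01151286]), 'finger_gap': 1.0007380849413137}
scene {'K': array([[490.46735424,   0.        , 319.17549303],
       [  0.        , 490.46735424, 234.73336017],
       [  0.        ,   0.        ,   1.        ]]), 'R': array([[ 0.38728168,  0.92170659,  0.02167614],
       [ 0.55983312, -0.21641984, -0.79984331],
       [-0.73252971,  0.32189968, -0.59981732]]), 't': array([-0.25030909, -0.22385127,  1.30819316])} 0.9957779947916666
top {'K': array([[614.00657056,   0.        , 313.79306745],
       [  0.        , 614.00657056, 239.05077006],
       [  0.        ,   0.        ,   1.        ]]), 'R': array([[ 2.42464074e-04, -9.99988443e-01,  4.80147061e-03],
       [-9.85922259e-01, -1.04187402e-03, -1.67201117e-01],
       [ 1.67204188e-01, -4.69333649e-03, -9.85911118e-01]]), 't': array([0.01445109, 0.5642949 , 1.16344753])} 0.99609375
```

View pics/scene0.png

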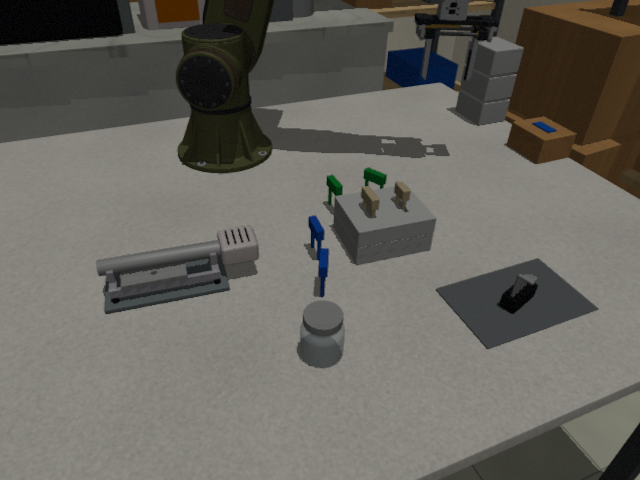

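View pics/top0.png

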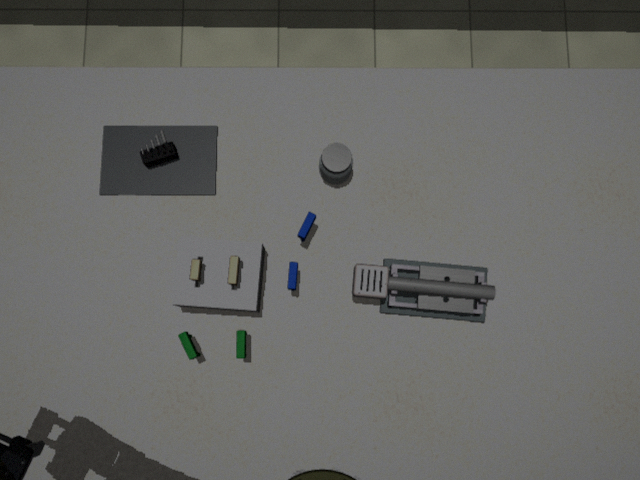

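The scene and top views show the rack with two tan clamps, the wider at top px (234,270) and the narrower at (196,269). The stand is on the right, with its tube from (388,286) to (495,292), its lamp at (370,281) and a hole near (446,279). Next I'll measure them.

```bash
python3 - <<'E'
from h import *
p=cv2.imread('pics/top0.png')[:,:,::-1].copy(); X=np.load('top0.npy')
hsv=cv2.cvtColor(p,cv2.COLOR_RGB2HSV)
m=((hsv[...,0]>12)&(hsv[...,0]<35)&(hsv[...,1]>50)&(X[...,2]>.03)).astype(np.uint8); m[:240]=0;m[320:]=0;m[:,:175]=0;m[:,265:]=0
n,l,st,c=cv2.connectedComponentsWithStats(m)
for i in range(1,n):
    if st[i,4]<20: continue
    P=X[l==i]; z=np.percentile(P[:,2],90); top=P[P[:,2]>z-.006]
    r=cv2.minAreaRect((top[:,:2]*1000).astype(np.float32)); print(st[i],c[i],'ztop',z,'rect mm',r, 'median',np.median(top,0))
# rack top
R=X[245:310,175:265].reshape(-1,3); R=R[(R[:,2]>.07)&(R[:,2]<.086)]; print('rack',cv2.minAreaRect((R[:,:2]*1000).astype(np.float32)),np.median(R[:,2]))
# tube
S=X[255:325,350:505].reshape(-1,3)
for lo,hi,nm in((.062,.08,'tube+'),(.08,.12,'lamp'),(.03,.05,'plate'),(.006,.014,'base')):
    Q=S[(S[:,2]>lo)&(S[:,2]<hi)]; print(nm,len(Q),cv2.minAreaRect((Q[:,:2]*1000).astype(np.float32)),np.percentile(Q[:,2],[5,50,95]))
Q=S[(S[:,2]>.062)&(S[:,2]<.08)]
print('line',cv2.fitLine((Q[:,:2]*1000).astype(np.float32),cv2.DIST_HUBER,0,.01,.01).ravel())
g=cv2.resize(p[250:330,345:505],None,fx=5,fy=5,interpolation=cv2.INTER_CUBIC); save('st.png',np.clip(g*1.3,0,255).astype(np.uint8))
E
```

```text
[192 259  10  23  76] [198.28947368 271.47368421] ztop 0.12189804167383905 rect mm ((422.7607727050781, 133.39773559570312), (254.18118286132812, 35.13070297241211), 53.769142150878906) median [0.48792891 0.22767581 0.11997119]
[228 258  12  27  72] [235.79166667 273.        ] ztop 0.12333542524491166 rect mm ((425.6554870605469, 103.75411987304688), (205.5758056640625, 42.035362243652344), 40.96197509765625) median [0.48315615 0.1577016  0.1208682 ]
[190 260   8  17  55] [192.69090909 266.78181818] ztop 0.12420732418649563 rect mm ((427.0906677246094, 136.71456909179688), (264.9112548828125, 29.83487892150879), 54.251956939697266) median [0.49953961 0.23731043 0.12139365]
rack ((486.85028076171875, 197.91680908203125), (163.11460876464844, 122.72991943359375), 89.4147720336914) 0.07912204212710353
tube+ 2476 ((469.9083557128906, -195.1490020751953), (271.05419921875, 62.233768463134766), 84.7654800415039) [0.06474875 0.07298488 0.07896696]
lamp 128 ((479.31671142578125, -91.89584350585938), (60.27394104003906, 53.54689025878906), 88.16627502441406) [0.08011033 0.08089536 0.08256359]
plate 2091 ((470.5100402832031, -189.20814514160156), (258.69525146484375, 84.84834289550781), 84.90548706054688) [0.03472266 0.04416994 0.04846347]
base 1691 ((469.1083984375, -214.38821411132812), (139.01300048828125, 312.24737548828125), 0.02625359408557415) [0.0066473  0.01060795 0.01347973]
line [ 9.0346552e-02  9.9591041e-01  4.6885059e+02 -1.9383395e+02]
```

View pics/st.png

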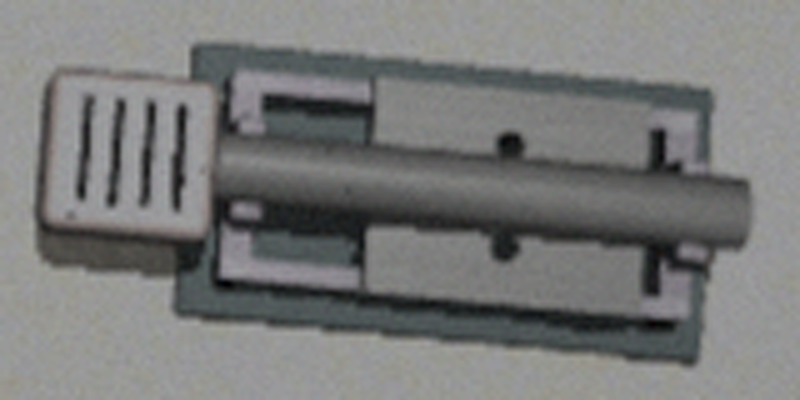

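```bash
cat >> h.py <<'E'
def ray(name,uv,z,m=None):
    m=m or camera_model(name); K=np.array(m['K']);R=np.array(m['R']);t=np.array(m['t'])
    uv=np.atleast_2d(np.asarray(uv,float)); q=(uv-K[:2,2])/K[0,0]
    if name=='wrist':
        th=np.linalg.norm(q,axis=1,keepdims=True); d=np.hstack([q/np.maximum(th,1e-9)*np.sin(th),np.cos(th)])
    else: d=np.hstack([q,np.ones((len(q),1))])
    o=-R.T@t; w=d@R; return o+w*((z-o[2])/w[:,2])[:,None]
from scipy.spatial.transform import Rotation as Ro
def go(x,y,z,yaw):  # yaw: world angle (deg) of tool y axis, mod 180
    s=read_state(); q=s['ee_rot']; r=Ro.from_quat([q[1],q[2],q[3],q[0]]).as_matrix()
    d=r.T@(np.array([x,y,z])-s['tcp_pos'])*100
    a=np.degrees(np.arctan2(r[1,1],r[0,1])); t=(a-yaw+90)%180-90
    print('tcp',s['tcp_pos'].round(4),'yaw',round(a,2),'tilt',r[2].round(4),'-> shift cm',d.round(2),'turn',round(t,2),'F',s['wrist_force'].round(2),'gap mm',round(s['finger_gap']*94,1),'t',s['time_s'])
E
python3 - <<'E'
from h import *
p=cv2.imread('pics/top0.png')[:,:,::-1].copy()
hsv=cv2.cvtColor(p,cv2.COLOR_RGB2HSV)
m=((hsv[...,0]>12)&(hsv[...,0]<40)&(hsv[...,1]>35)).astype(np.uint8)
for (a,b) in((185,208),(222,247)):
    mm=m.copy(); mm[:,:a]=0;mm[:,b:]=0;mm[:250]=0;mm[:,:]*=1;mm[295:]=0
    v,u=np.nonzero(mm); P=ray('top',np.c_[u,v],.12)*1000
    print(len(u),u.min(),u.max(),v.min(),v.max(),cv2.minAreaRect(P[:,:2].astype(np.float32)),P.min(0),P.max(0))
print('holes',ray('top',[[447,279],[446.2,299.2]],.044))
# tube edges: gradient per column around tube
g=cv2.GaussianBlur(cv2.cvtColor(p,cv2.COLOR_RGB2GRAY),(3,3),0).astype(float)
mid=[]
for u in range(395,488,6):
    print(u,g[272:306,u].astype(int))
go(.485,.16,.2,0)
E
```

```text
217 190 201 259 281 ((494.4908142089844, 232.1888885498047), (19.791406631469727, 40.67096710205078), 86.60304260253906) [473.91929216 222.18565842 120.        ] [514.52071924 242.23193514 120.        ]
258 228 239 256 285 ((493.42315673828125, 162.90054321289062), (17.43796730041504, 53.69232940673828), 86.02470397949219) [466.63432705 152.81882259 120.        ] [520.15597249 172.35470636 120.        ]
holes [[ 0.48579815 -0.2460907   0.044     ]
 [ 0.44632826 -0.24310737  0.044     ]]
395 [100  99 102 101  86  70  70  77  86  96 100  94  85  76  68  61  53  49
  61  81  87  70  44  39  55  72  81  84  86  94 105 112 109  89]
401 [ 47  63  69  67  61  57  61  70  79  89  97  98  90  81  74  67  59  49
  38  30  27  26  25  31  47  63  68  68  67  73  90 105 110 103]
407 [ 33  50  64  69  66  60  58  64  73  81  91  97  94  87  78  70  63  55
  44  33  26  25  25  25  30  46  62  66  65  67  78  95 106 105]
413 [ 31  47  62  68  66  60  56  60  68  77  87  95  96  90  81  72  65  60
  51  39  28  24  24  25  30  44  57  63  65  65  69  84  99 105]
419 [46 50 55 59 63 65 60 57 63 71 7
[... 929 characters left out ...]
90 75 61 62 70 77 84 89 90 87 82 75 68 61 49
 39 43 65 87 93 94 94 94 94 94]
467 [93 94 95 96 97 96 96 96 95 91 81 67 62 66 73 78 84 88 87 83 78 73 66 56
 46 38 43 65 86 93 93 94 93 92]
473 [94 94 93 92 92 93 93 92 93 91 83 68 57 60 68 75 80 84 86 84 81 77 70 62
 51 39 37 50 63 67 66 64 60 58]
479 [ 94 105 108 104  97  93  94  95  93  83  58  35  37  52  65  72  77  82
  84  85  83  80  74  66  58  48  37  30  29  29  33  47  70  90]
485 [66 68 69 70 69 68 68 68 67 71 82 89 78 62 60 68 73 77 81 82 82 81 78 71
 63 55 55 68 81 76 56 42 47 61]
tcp [0.218  0.5047 0.2049] yaw 66.64 tilt [ 1.e-04 -1.e-03 -1.e+00] -> shift cm [-38.18 -21.05   0.51] turn 66.64 F [ 0.22 -0.26  0.01] gap mm 94.5 t 0.1
```

Call:
send_rows --targets '[[[0, 0, 0, 10, 9.4], [0, 0, 0, 10, 9.4], [0, 0, 0, 10, 9.4], [0, 0, 0, 10, 9.4], [0, 0, 0, 10, 9.4], [0, 0, 0, 10, 9.4], [0, 0, 0, 9, 9.4], [-4, 3, 0, 0, 9.4], [-4, 3, 0, 0, 9.4], [-4, 3, 0, 0, 9.4], [-4, 3, 0, 0, 9.4], [-4, 3, 0, 0, 9.4], [-4, 3, 0, 0, 9.4], [-4, 3, 0, 0, 9.4], [-4, 3, 0, 0, 9.4], [0, 0, 0, 0, 9.4]]]'

```text
time_s: 2.1
tcp_pos: [0.4352, 0.1537, 0.2016]
ee_rot: [0.001, 0.735, 0.678, -0.005]
wrist_force: [-0.2, 0.6, 0.4]
finger_gap: 0.998
```

```bash
python3 - <<'E'
from h import *
go(.4934,.1629,.2,-2.5)
print(ray('top',[[425,286.75],[467,290.6]],.058))
E
```

```text
tcp [0.4352 0.1537 0.2016] yaw -4.67 tilt [-0.0087 -0.0049 -1.    ] -> shift cm [1.39 5.72 0.12] turn -2.17 F [-0.17  0.58  0.44] gap mm 93.9 t 2.1
[[ 0.46930303 -0.19990418  0.058     ]
 [ 0.46192063 -0.28079739  0.058     ]]
```

Call:
send_rows --targets '[[[0.7, 2.9, 0, -2, 9.4], [0.7, 2.8, 0, 0, 9.4], [0, 0, 2, 0, 9.4], [0, 0, 2, 0, 9.4], [0, 0, 0, 0, 9.4]]]'

```text
time_s: 2.72
tcp_pos: [0.4925, 0.1671, 0.1594]
ee_rot: [0.0, 0.722, 0.691, -0.006]
wrist_force: [0.3, -0.0, 0.5]
finger_gap: 1.001
```

```bash
python3 - <<'E'
from h import *
go(.4934,.1629,.089,-2.5)
m=camera_model('wrist'); print(m)
p,d=snapshot('wrist'); save('w1.png',p)
go(.4934,.1629,.089,-2.5)
E
```

```text
tcp [0.4925 0.1671 0.1594] yaw -2.52 tilt [-0.0083 -0.0073 -0.9999] -> shift cm [-0.35  0.16  7.04] turn -0.02 F [ 0.31 -0.04  0.54] gap mm 94.1 t 2.725
{'K': array([[371.64829954,   0.        , 317.73772532],
       [  0.        , 371.64829954, 241.21909731],
       [  0.        ,   0.        ,   1.        ]]), 'R': array([[ 0.9990074 , -0.04389657, -0.00757022],
       [-0.04040269, -0.96449961,  0.26097534],
       [-0.0187574 , -0.26041044, -0.96531578]]), 't': array([-0.4823949 ,  0.16428738,  0.39835286])}
tcp [0.493  0.1672 0.1604] yaw -2.52 tilt [-0.0078 -0.0058 -1.    ] -> shift cm [-0.37  0.1   7.14] turn -0.02 F [-0.35 -0.09  0.85] gap mm 94.4 t 2.775
```

View pics/w1.png

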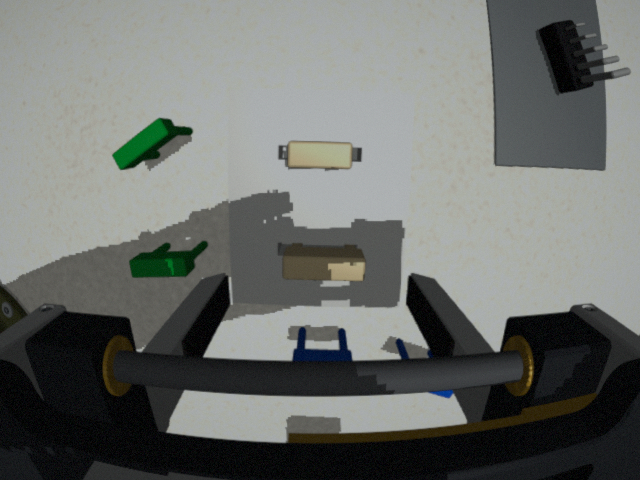

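The wrist view shows the wide clamp between the fingers, in shadow, at px (281–365, 246–280). The narrow one is at (288–353, 141–168). Next I'll cast the corners onto z=0.12.

```bash
python3 - <<'E'
from h import *
p=cv2.imread('pics/w1.png')[:,:,::-1].copy()
hsv=cv2.cvtColor(p,cv2.COLOR_RGB2HSV)
m=((hsv[...,0]>10)&(hsv[...,0]<32)&(hsv[...,1]>60)).astype(np.uint8)
m[:130]=0;m[300:]=0;m[:,:270]=0;m[:,:]*=1;m[:,375:]=0
n,l,st,c=cv2.connectedComponentsWithStats(cv2.morphologyEx(m,cv2.MORPH_CLOSE,np.ones((5,5))))
M=camera_model('wrist');print('cam',-np.array(M['R']).T@M['t'])
for i in range(1,n):
    if st[i,4]<200: continue
    v,u=np.nonzero(l==i); P=ray('wrist',np.c_[u,v],.12)*1000
    print(st[i],cv2.minAreaRect(P[:,:2].astype(np.float32)),P.min(0),P.max(0))
E
```

```text
cam [0.49619021 0.24102919 0.33904608]
[288 142  64  27 612] ((495.6118469238281, 234.32952880859375), (15.236007690429688, 37.112579345703125), 86.07852172851562) [476.84441264 225.88498628 120.        ] [514.21429274 242.6529943  120.        ]
[ 283  244   82   37 2627] ((495.4120178222656, 168.3302459716797), (23.033889770507812, 50.92875289916992), 86.43084716796875) [469.39552879 155.44738988 120.        ] [520.507552   180.91469277 120.        ]
```

Call:
send_rows --targets '[[[-0.3, 0.2, 2.5, 1.2, 9.4], [0, 0, 2.5, 0, 9.4], [0, 0, 1.0, 0, 9.4], [0, 0, 0.5, 0, 9.4], [0, 0, 0, 0, 9.4]]]'

```text
time_s: 3.4
tcp_pos: [0.4961, 0.1657, 0.099]
ee_rot: [0.002, 0.729, 0.684, -0.002]
wrist_force: [-0.2, -0.6, -0.2]
finger_gap: 1.0
```

```bash
python3 - <<'E'
from h import *
go(.4945,.164,.089,-3.7)
E
```

```text
tcp [0.4961 0.1657 0.099 ] yaw -3.66 tilt [-0.0055  0.001  -1.    ] -> shift cm [-0.17 -0.15  1.  ] turn 0.04 F [-0.25 -0.6  -0.24] gap mm 94.0 t 3.4
```

Call:
send_rows --targets '[[[-0.1, -0.1, 1.0, 0, 9.4], [-0.1, 0, 0.2, 0, 9.4], [0, 0, 0, 0, 9.4], [0, 0, 0, 0, 5.8], [0, 0, 0, 0, 5.0], [0, 0, 0, 0, 4.8], [0, 0, 0, 0, 4.8], [0, 0, 0, 0, 4.8], [0, 0, 0, 0, 4.8]]]' --squeeze 30

```text
time_s: 4.53
tcp_pos: [0.4957, 0.1637, 0.0878]
ee_rot: [0.003, 0.729, 0.684, -0.001]
wrist_force: [0.6, -0.7, 0.2]
finger_gap: 0.552
```

```bash
python3 - <<'E'
from h import *
go(.4945,.164,.089,-3.7)
p,d=snapshot('wrist'); save('w2.png',p[150:350,180:460])
E
```

```text
tcp [0.4957 0.1637 0.0878] yaw -3.65 tilt [-0.0048  0.0034 -1.    ] -> shift cm [ 0.02 -0.12 -0.12] turn 0.05 F [ 0.59 -0.66  0.18] gap mm 51.9 t 4.525
```

View pics/w2.png

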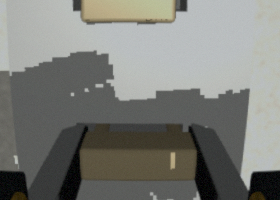

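The clamp is held across its end faces, at a gap of 51.9 mm. Lifting it out.

Call:
send_rows --targets '[[[0, 0, -0.5, 0, 4.8], [0, 0, -1.5, 0, 4.8], [0, 0, -2, 0, 4.8], [0, 0, -2, 0, 4.8], [0, 0, -2, 0, 4.8], [-2, 0, -0.5, 0, 4.8], [-4, 0, 0, 0, 4.8], [-4, 0, 0, 0, 4.8], [-4, 0, 0, 0, 4.8], [-4, 0, 0, 0, 4.8], [-4, 0, 0, 0, 4.8], [-4, 0, 0, 0, 4.8], [-4, 0, 0, 0, 4.8], [-4, 0, 0, 1, 4.8], [-3, 0, 0, 0.5, 4.8], [0, 0, 0, 0, 4.8]]]'

```text
time_s: 6.58
tcp_pos: [0.4635, -0.2253, 0.1819]
ee_rot: [0.003, 0.739, 0.673, -0.0]
wrist_force: [0.4, -0.3, -0.0]
finger_gap: 0.552
```

```bash
python3 - <<'E'
from h import *
go(.466,-.2446,.13,-5.1)
E
```

```text
tcp [ 0.4635 -0.2253  0.1819] yaw -5.36 tilt [-0.0047  0.0043 -1.    ] -> shift cm [-1.87  0.41  5.2 ] turn -0.26 F [ 0.37 -0.25 -0.02] gap mm 51.8 t 6.575
```

```bash
python3 - <<'E'
from h import *
import pickle
M=camera_model('wrist'); pickle.dump(M,open('w3.pkl','wb'))
p,d=snapshot('wrist'); save('w3.png',p)
E
```

```text
(no output)
```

View pics/w3.png

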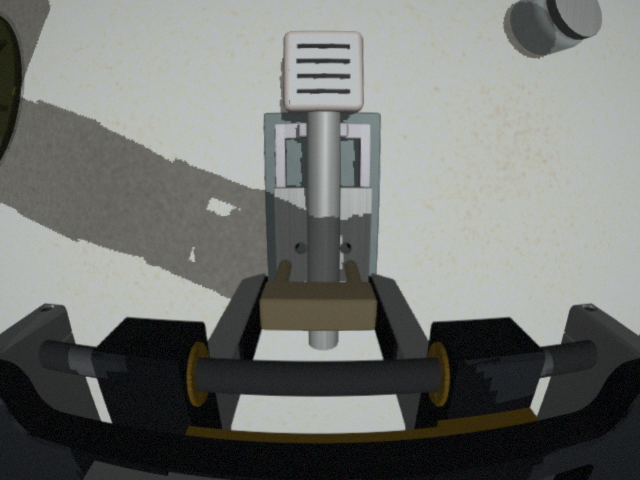

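Wrist view: the clamp hangs over the tube, which spans columns 308–340 at row 230. Both holes are visible at (300,248) and (346,247). Casting these.

```bash
python3 - <<'E'
from h import *
import pickle
M=pickle.load(open('w3.pkl','rb'))
p=cv2.imread('pics/w3.png',0)
g=cv2.GaussianBlur(p,(3,3),0)
for v in (130,170,205,230,248,262): print(v,g[v,292:356].tolist())
h=ray('wrist',[[300,248],[346.5,247]],.044,M); print('holes',h.round(4),h.mean(0).round(4),'sep',np.linalg.norm(h[0]-h[1]))
for n in('tube',):
    e=ray('wrist',[[308,170],[340,170],[308,230],[340,230]],.058,M); print(e.round(4),'mid',(e[0]+e[1])/2,(e[2]+e[3])/2)
E
```

```text
130 [175, 174, 170, 148, 109, 84, 90, 120, 149, 164, 170, 170, 166, 150, 117, 85, 79, 87, 96, 101, 106, 111, 115, 120, 126, 133, 140, 148, 154, 160, 167, 175, 183, 187, 184, 176, 167, 159, 153, 146, 141, 136, 131, 124, 117, 113, 111, 118, 142, 168, 178, 179, 178, 173, 158, 146, 153, 171, 181, 183, 184, 183, 183, 183]
170 [116, 116, 116, 115, 115, 116, 116, 113, 98, 74, 61, 59, 58, 58, 60, 67, 78, 88, 95, 101, 107, 112, 117, 120, 125, 131, 138, 146, 153, 161, 169, 176, 180, 181, 178, 170, 159, 152, 145, 139, 136, 133, 129, 123, 117, 111, 104, 95, 96, 111, 120, 121, 121, 121, 121, 121, 122, 122, 122, 123, 121, 105, 77, 61]
205 [89, 93, 95, 107, 131, 151, 159, 161, 163, 163, 163, 162, 147, 112, 82, 72, 76, 85, 94, 100, 105, 110, 115, 120, 124, 129, 137, 145, 153, 160, 167, 171, 174, 174, 171, 163, 154, 146, 140, 137, 135, 132, 127, 122, 116, 109, 100, 104, 130, 157, 167, 169, 170, 170, 169, 168, 168, 167, 169, 171, 172, 174, 175, 175]
230 [78, 78, 77, 77, 77, 77, 79, 79, 78, 78, 77, 77, 77, 76, 70, 61, 56, 58, 62, 64, 65, 67, 69, 71, 72, 73, 74, 75, 76, 78, 79, 80, 81, 81, 79, 78, 76, 7
[... 232 characters left out ...]
78, 80, 81, 81, 81, 80, 77, 75, 74, 74, 73, 71, 70, 68, 65, 63, 59, 56, 55, 56, 57, 57, 56, 56, 56, 52, 43, 38, 46, 61, 73, 78, 80, 81]
262 [74, 76, 77, 77, 77, 77, 77, 77, 76, 76, 76, 76, 76, 76, 72, 64, 59, 60, 64, 66, 68, 70, 72, 74, 75, 75, 76, 77, 77, 77, 78, 79, 80, 82, 81, 78, 77, 77, 76, 75, 73, 71, 69, 67, 64, 62, 68, 95, 124, 129, 114, 94, 76, 65, 59, 56, 55, 55, 56, 56, 55, 56, 60, 67]
holes [[ 0.4457 -0.241   0.044 ]
 [ 0.4869 -0.244   0.044 ]] [ 0.4663 -0.2425  0.044 ] sep 0.041282819512087725
[[ 0.46   -0.1723  0.058 ]
 [ 0.4859 -0.1747  0.058 ]
 [ 0.4551 -0.2222  0.058 ]
 [ 0.4817 -0.2247  0.058 ]] mid [ 0.47293572 -0.17347931  0.058     ] [ 0.46840679 -0.2234211   0.058     ]
```

Call:
send_rows --targets '[[[-0.5, 0.2, 0, 0, 4.8], [-0.5, 0.2, 2, -0.2, 4.8], [0, 0, 2, 0, 4.8], [0, 0, 0, 0, 4.8]]]' --squeeze 40

```text
time_s: 7.12
tcp_pos: [0.4672, -0.2335, 0.1417]
ee_rot: [0.003, 0.737, 0.676, -0.0]
wrist_force: [0.4, 0.6, -0.4]
finger_gap: 0.552
```

```bash
python3 - <<'E'
from h import *
go(.4669,-.2355,.09,-5.15)
E
```

```text
tcp [ 0.4672 -0.2335  0.1417] yaw -4.89 tilt [-0.0047  0.0049 -1.    ] -> shift cm [-0.18 -0.04  5.17] turn 0.26 F [ 0.36  0.59 -0.39] gap mm 51.9 t 7.125
```

Call:
send_rows --targets '[[[-0.15, 0, 1, 0.2, 4.8], [0, 0, 1, 0, 4.8], [0, 0, 1, 0, 4.8], [0, 0, 0.9, 0, 4.8], [0, 0, 0.7, 0, 4.8], [0, 0, 0.2, 0, 4.8], [0, 0, 0, 0, 4.8]]]'

```text
time_s: 8.0
tcp_pos: [0.4681, -0.2351, 0.0921]
ee_rot: [0.004, 0.737, 0.675, 0.0]
wrist_force: [0.2, 0.3, 0.6]
finger_gap: 0.551
```

```bash
python3 - <<'E'
from h import *
go(.4669,-.2355,.0858,-5.15)
E
```

```text
tcp [ 0.4681 -0.2351  0.0921] yaw -5.03 tilt [-0.0055  0.0067 -1.    ] -> shift cm [-0.04 -0.12  0.63] turn 0.12 F [0.17 0.34 0.57] gap mm 51.8 t 8.0
```

Call:
send_rows --targets '[[[0, -0.12, 0.3, 0.1, 4.8], [0, 0, 0.2, 0, 4.8], [0, 0, 0.15, 0, 4.8], [0, 0, 0.05, 0, 4.8]]]'

```text
time_s: 8.5
tcp_pos: [0.4671, -0.2353, 0.0853]
ee_rot: [0.005, 0.738, 0.675, 0.0]
wrist_force: [-0.9, 0.9, 0.8]
finger_gap: 0.552
```

```bash
python3 - <<'E'
from h import *
go(.4669,-.2355,.0858,-5.15)
E
```

```text
tcp [ 0.4671 -0.2353  0.0853] yaw -5.14 tilt [-0.006   0.0077 -1.    ] -> shift cm [-0.03 -0.02 -0.05] turn 0.01 F [-0.9   0.91  0.8 ] gap mm 51.8 t 8.5
```

Call:
send_rows --targets '[[[0, 0, 0.1, 0, 4.8], [0, 0, 0.05, 0, 4.8], [0, 0, 0, 0, 4.8]]]'

```text
time_s: 8.88
tcp_pos: [0.4672, -0.2353, 0.0842]
ee_rot: [0.005, 0.738, 0.675, 0.0]
wrist_force: [-2.2, 0.9, 3.8]
finger_gap: 0.549
```

```bash
python3 - <<'E'
from h import *
go(.4669,-.2355,.0858,-5.15)
E
```

```text
tcp [ 0.4672 -0.2353  0.0842] yaw -5.14 tilt [-0.0062  0.0079 -1.    ] -> shift cm [-0.02 -0.02 -0.16] turn 0.01 F [-2.21  0.94  3.77] gap mm 51.6 t 8.875
```

Call:
send_rows --targets '[[[-0.2, -0.03, 0, 0, 4.8], [-0.2, 0, 0, 0, 4.8]]]'

```text
time_s: 9.12
tcp_pos: [0.4668, -0.2392, 0.0845]
ee_rot: [0.005, 0.738, 0.675, 0.001]
wrist_force: [-0.5, -0.6, 2.5]
finger_gap: 0.546
```

```bash
python3 - <<'E'
from h import *
go(.4662,-.2435,.0842,-5.15)
E
```

```text
tcp [ 0.4668 -0.2392  0.0845] yaw -5.13 tilt [-0.0059  0.0087 -0.9999] -> shift cm [-0.43 -0.02  0.03] turn 0.02 F [-0.51 -0.64  2.54] gap mm 51.3 t 9.125
```

Call:
send_rows --targets '[[[-0.1, 0, 0.05, 0, 4.8], [-0.1, 0, 0, 0, 4.8]]]'

```text
time_s: 9.38
tcp_pos: [0.4666, -0.2416, 0.0838]
ee_rot: [0.005, 0.738, 0.675, 0.001]
wrist_force: [0.2, 0.9, -0.8]
finger_gap: 0.549
```

Call:
send_rows --targets '[[[-0.1, 0, 0.03, 0, 4.8]]]'

```text
time_s: 9.5
tcp_pos: [0.4664, -0.2428, 0.0833]
ee_rot: [0.005, 0.738, 0.675, 0.001]
wrist_force: [0.1, -0.2, 0.2]
finger_gap: 0.547
```

Call:
send_rows --targets '[[[-0.1, 0, 0.03, 0, 4.8]]]'

```text
time_s: 9.62
tcp_pos: [0.4662, -0.2438, 0.0828]
ee_rot: [0.005, 0.738, 0.675, 0.001]
wrist_force: [-0.2, 1.0, -0.3]
finger_gap: 0.549
```

Call:
send_rows --targets '[[[-0.05, 0, 0.03, 0, 4.8]]]'

```text
time_s: 9.75
tcp_pos: [0.4661, -0.2444, 0.0823]
ee_rot: [0.005, 0.738, 0.675, 0.0]
wrist_force: [0.2, 0.8, -0.3]
finger_gap: 0.552
```

The force vanished while z kept falling, so the legs have found the holes. Descending gently.

Call:
send_rows --targets '[[[0, 0, 0.1, 0, 4.8]]]'

```text
time_s: 9.88
tcp_pos: [0.4661, -0.2444, 0.0812]
ee_rot: [0.005, 0.738, 0.675, 0.0]
wrist_force: [0.0, 0.4, 1.1]
finger_gap: 0.548
```

Call:
send_rows --targets '[[[0, 0, 0.1, 0, 4.8]]]'

```text
time_s: 10.0
tcp_pos: [0.4661, -0.2444, 0.0801]
ee_rot: [0.005, 0.738, 0.675, 0.0]
wrist_force: [1.8, -0.0, -0.8]
finger_gap: 0.55
```

Call:
send_rows --targets '[[[0, 0, 0.1, 0, 4.8]]]'

```text
time_s: 10.12
tcp_pos: [0.4661, -0.2443, 0.0791]
ee_rot: [0.005, 0.738, 0.675, 0.0]
wrist_force: [-0.5, 0.3, -0.5]
finger_gap: 0.549
```

Call:
send_rows --targets '[[[0, 0, 0.1, 0, 4.8]]]'

```text
time_s: 10.25
tcp_pos: [0.4661, -0.2443, 0.078]
ee_rot: [0.005, 0.738, 0.675, 0.001]
wrist_force: [-0.7, 0.1, 0.0]
finger_gap: 0.553
```

Call:
send_rows --targets '[[[0, 0, 0.1, 0, 4.8], [0, 0, 0.1, 0, 4.8]]]'

```text
time_s: 10.5
tcp_pos: [0.4661, -0.2443, 0.0758]
ee_rot: [0.005, 0.738, 0.675, 0.0]
wrist_force: [-0.7, 0.1, -0.1]
finger_gap: 0.552
```

Call:
send_rows --targets '[[[0, 0, 0.1, 0, 4.8], [0, 0, 0.1, 0, 4.8]]]'

```text
time_s: 10.75
tcp_pos: [0.4662, -0.2443, 0.0737]
ee_rot: [0.005, 0.738, 0.675, 0.0]
wrist_force: [0.2, 0.0, -0.6]
finger_gap: 0.549
```

Call:
send_rows --targets '[[[0, 0, 0.1, 0, 4.8]]]'

```text
time_s: 10.88
tcp_pos: [0.4662, -0.2444, 0.0727]
ee_rot: [0.005, 0.738, 0.675, 0.001]
wrist_force: [-0.3, 0.0, 0.6]
finger_gap: 0.554
```

Call:
send_rows --targets '[[[0, 0, 0.1, 0, 4.8]]]'

```text
time_s: 11.0
tcp_pos: [0.4664, -0.2445, 0.0718]
ee_rot: [0.005, 0.738, 0.675, 0.001]
wrist_force: [1.0, 0.3, 0.5]
finger_gap: 0.551
```

Call:
send_rows --targets '[[[0, 0, 0.1, 0, 4.8]]]'

```text
time_s: 11.12
tcp_pos: [0.4666, -0.2445, 0.0709]
ee_rot: [0.006, 0.738, 0.675, 0.001]
wrist_force: [0.3, 1.1, 2.0]
finger_gap: 0.555
```

Call:
send_rows --targets '[[[0, 0, 0.1, 0, 4.8]]]'

```text
time_s: 11.25
tcp_pos: [0.4667, -0.2446, 0.07]
ee_rot: [0.006, 0.738, 0.675, 0.001]
wrist_force: [-0.0, 0.5, 3.6]
finger_gap: 0.548
```

Call:
send_rows --targets '[[[0, 0, 0.1, 0, 4.8]]]'

```text
time_s: 11.38
tcp_pos: [0.4668, -0.2446, 0.0692]
ee_rot: [0.006, 0.738, 0.675, 0.001]
wrist_force: [-0.1, -0.3, 3.3]
finger_gap: 0.554
```

Call:
send_rows --targets '[[[0, 0, 0.1, 0, 4.8]]]'

```text
time_s: 11.5
tcp_pos: [0.4668, -0.2446, 0.0683]
ee_rot: [0.006, 0.738, 0.675, 0.001]
wrist_force: [-0.5, 1.3, 5.0]
finger_gap: 0.551
```

Call:
send_rows --targets '[[[0, 0, 0.1, 0, 4.8], [0, 0, 0.1, 0, 4.8]]]'

```text
time_s: 11.75
tcp_pos: [0.4668, -0.2446, 0.0662]
ee_rot: [0.006, 0.738, 0.675, 0.001]
wrist_force: [0.3, 0.3, 0.5]
finger_gap: 0.547
```

Call:
send_rows --targets '[[[0, 0, 0.1, 0, 4.8]]]'

```text
time_s: 11.88
tcp_pos: [0.4667, -0.2445, 0.0649]
ee_rot: [0.006, 0.738, 0.675, 0.001]
wrist_force: [-0.6, 0.5, 0.1]
finger_gap: 0.55
```

Call:
send_rows --targets '[[[0, 0, 0.1, 0, 4.8]]]'

```text
time_s: 12.0
tcp_pos: [0.4666, -0.2445, 0.0637]
ee_rot: [0.006, 0.738, 0.675, 0.001]
wrist_force: [0.5, 0.2, 3.3]
finger_gap: 0.55
```

Call:
send_rows --targets '[[[0, 0, 0.1, 0, 4.8]]]'

```text
time_s: 12.12
tcp_pos: [0.4667, -0.2446, 0.0627]
ee_rot: [0.006, 0.738, 0.675, 0.001]
wrist_force: [-0.4, 0.6, 3.8]
finger_gap: 0.547
```

Call:
send_rows --targets '[[[0, 0, 0.1, 0, 4.8]]]'

```text
time_s: 12.25
tcp_pos: [0.4667, -0.2446, 0.0618]
ee_rot: [0.006, 0.738, 0.675, 0.001]
wrist_force: [-0.7, 1.9, 4.8]
finger_gap: 0.549
```

Call:
send_rows --targets '[[[0, 0, 0.1, 0, 4.8]]]'

```text
time_s: 12.38
tcp_pos: [0.4667, -0.2446, 0.061]
ee_rot: [0.006, 0.738, 0.675, 0.001]
wrist_force: [-1.9, 1.9, 7.2]
finger_gap: 0.548
```

```bash
python3 - <<'E'
from h import *
go(.4662,-.2445,.0625,-5.15)
p,d=snapshot('scene'); q=p[200:330,70:290]; save('s4.png',cv2.resize(q,None,fx=3.5,fy=3.5,interpolation=cv2.INTER_CUBIC))
E
```

```text
tcp [ 0.4667 -0.2446  0.061 ] yaw -5.13 tilt [-0.0066  0.0093 -0.9999] -> shift cm [ 0.01 -0.05 -0.15] turn 0.02 F [-1.87  1.87  7.22] gap mm 51.5 t 12.375
```

View pics/s4.png

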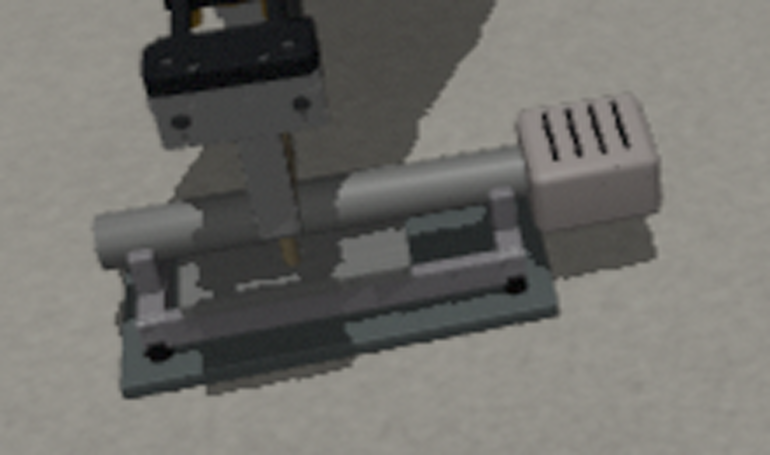

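Call:
send_rows --targets '[[[0, 0, 0.1, 0, 4.8]]]'

```text
time_s: 12.55
tcp_pos: [0.4667, -0.2446, 0.0603]
ee_rot: [0.006, 0.738, 0.675, 0.001]
wrist_force: [-3.2, 2.2, 10.1]
finger_gap: 0.552
```

Call:
send_rows --targets '[[[0, 0, 0.1, 0, 4.8]]]'

```text
time_s: 12.68
tcp_pos: [0.4668, -0.2447, 0.0598]
ee_rot: [0.006, 0.738, 0.675, 0.001]
wrist_force: [-4.5, 2.2, 11.0]
finger_gap: 0.55
```

Call:
send_rows --targets '[[[0, 0, 0.05, 0, 4.8]]]'

```text
time_s: 12.8
tcp_pos: [0.4668, -0.2447, 0.0598]
ee_rot: [0.006, 0.738, 0.675, 0.001]
wrist_force: [-3.0, 3.3, 11.1]
finger_gap: 0.547
```

Call:
send_rows --targets '[[[0, 0, -0.15, 0, 4.8], [0, 0, -0.15, 0, 4.8], [0, 0, 0, 0, 4.8]]]'

```text
time_s: 13.18
tcp_pos: [0.4667, -0.2446, 0.0631]
ee_rot: [0.006, 0.738, 0.675, 0.001]
wrist_force: [0.9, 0.7, 2.1]
finger_gap: 0.549
```

Call:
send_rows --targets '[[[0, 0, 0, 0, 5.6], [0, 0, 0, 0, 6.4], [0, 0, 0, 0, 7.5], [0, 0, 0, 0, 7.5], [0, 0, 0, 0, 7.5]]]'

```text
time_s: 13.8
tcp_pos: [0.4663, -0.2445, 0.0623]
ee_rot: [0.005, 0.738, 0.675, 0.0]
wrist_force: [0.3, 0.1, -0.8]
finger_gap: 0.801
```

Call:
send_rows --targets '[[[0, 0, -1, 0, 7.5], [0, 0, -2, 0, 7.5], [0, 0, -3, 0, 7.5], [0, 0, -4, 0, 7.5], [0, 0, -4, 0, 7.5], [0, 0, 0, 0, 7.5]]]'

```text
time_s: 14.55
tcp_pos: [0.4651, -0.2434, 0.2102]
ee_rot: [0.006, 0.738, 0.675, 0.001]
wrist_force: [-0.6, -0.3, -0.9]
finger_gap: 0.798
```

```bash
python3 - <<'E'
from h import *
go(.4662,-.2445,.0635,-5.15)
M=camera_model('wrist')
p,d=snapshot('wrist')
p2,d2,X=cloud('scene'); a=cv2.resize(p2[210:310,80:280],(800,400),interpolation=cv2.INTER_CUBIC)
save('s5.png',np.vstack([a,cv2.resize(p[150:350,160:560],(400,200))[:, :].repeat(1,1) if 0 else np.hstack([p[150:350,120:520],cv2.resize(p[230:330,220:420],(400,200))])]))
# clamp points (tan) in scene
hsv=cv2.cvtColor(p2,cv2.COLOR_RGB2HSV); m=(hsv[...,0]>12)&(hsv[...,0]<35)&(hsv[...,1]>50); m[:210]=0;m[310:]=0;m[:,:100]=0;m[:,230:]=0
P=X[m]; print(len(P),np.percentile(P[:,2],[2,50,90,98]),np.median(P,0))
E
```

```text
tcp [ 0.4651 -0.2434  0.2102] yaw -5.13 tilt [-0.0072  0.0101 -0.9999] -> shift cm [ 1.000e-02 -3.000e-02  1.467e+01] turn 0.02 F [-0.55 -0.28 -0.87] gap mm 75.0 t 14.55
357 [0.0173475  0.09561395 0.0984615  0.09947885] [ 0.48771914 -0.2437826   0.09561395]
```

View pics/s5.png

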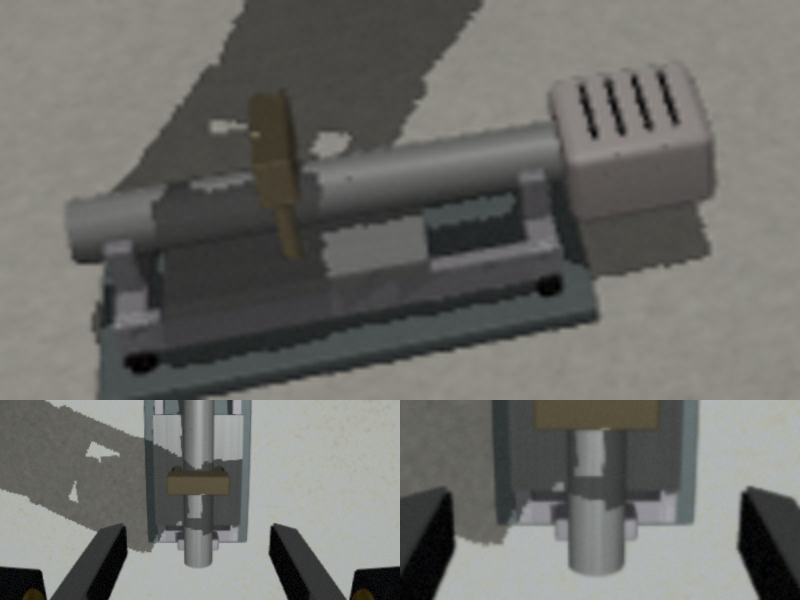

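The clamp stands upright astride the tube with its front leg in the hole. I'll move the arm clear and check the seating against the tube top in both cameras.

Call:
send_rows --targets '[[[0, -1, -3, 0, 7.5], [0, -3, -3, 0, 7.5], [3, -3, -1, 0, 7.5], [4, -3, 0, 0, 7.5], [4, -2, 0, 0, 7.5], [4, 0, 0, 0, 7.5], [4, 0, 0, 0, 7.5], [0, 0, 0, 0, 7.5]]]'

```text
time_s: 15.65
tcp_pos: [0.3547, -0.036, 0.2691]
ee_rot: [-0.004, 0.739, 0.674, -0.003]
wrist_force: [0.0, -0.2, 0.6]
finger_gap: 0.799
```

```bash
python3 - <<'E'
from h import *
go(.4662,-.2445,.0635,-5.15)
c0=np.array([.4662,-.2445]); a=np.radians(-5.15); ex=np.array([np.cos(a),np.sin(a)]); ey=np.array([-ex[1],ex[0]])
for n in('top','scene'):
    Z=[]
    for _ in range(6): p,d,X=cloud(n); Z.append(X)
    X=np.median(Z,0); q=X[...,:2]-c0; u=q@ex; v=q@ey; z=X[...,2]
    b=(abs(u)<.02)&(abs(v)<.006)&(z>.08); t1=(abs(u)<.004)&(abs(v)>.02)&(abs(v)<.05)&(z>.05)
    for sg in(-1,1):
        e=(abs(u-sg*.02)<.005)&(abs(v)<.005)&(z>.08); print('  end',sg,np.median(z[e]).round(4))
    print(n,'bridge top',np.median(z[b]).round(4),b.sum(),'tube top',np.percentile(z[t1],[50,75]).round(4),'bridge centre',np.median(u[b]),np.median(v[b]))
    hsv=cv2.cvtColor(p,cv2.COLOR_RGB2HSV); m=(hsv[...,0]>12)&(hsv[...,0]<35)&(hsv[...,1]>50)&(abs(u)<.05)&(abs(v)<.03)
    print('   tan px',m.sum(),'u range',np.percentile(u[m],[3,97]),'v',np.percentile(v[m],[3,97]))
    if n=='scene': save('s6.png',cv2.resize(p[200:320,80:280],(800,480),interpolation=cv2.INTER_CUBIC))
E
```

```text
tcp [ 0.3547 -0.036   0.2691] yaw -5.22 tilt [ 0.0013 -0.0099 -0.9999] -> shift cm [-19.77  13.2   20.41] turn -0.07 F [ 0.02 -0.18  0.58] gap mm 75.1 t 15.65
  end -1 0.0968
  end 1 0.097
top bridge top 0.0969 134 tube top [0.0726 0.0734] bridge centre 0.0007544049442302047 0.00015841476072109216
   tan px 277 u range [-0.02510138  0.02229326] v [-0.00707138  0.00871439]
  end -1 0.0981
  end 1 0.0977
scene bridge top 0.0979 98 tube top [0.0737 0.0741] bridge centre 0.0005679403631400566 0.00031180744119100234
   tan px 331 u range [-0.02011049  0.02608644] v [-0.00509767  0.0092001 ]
```

View pics/s6.png

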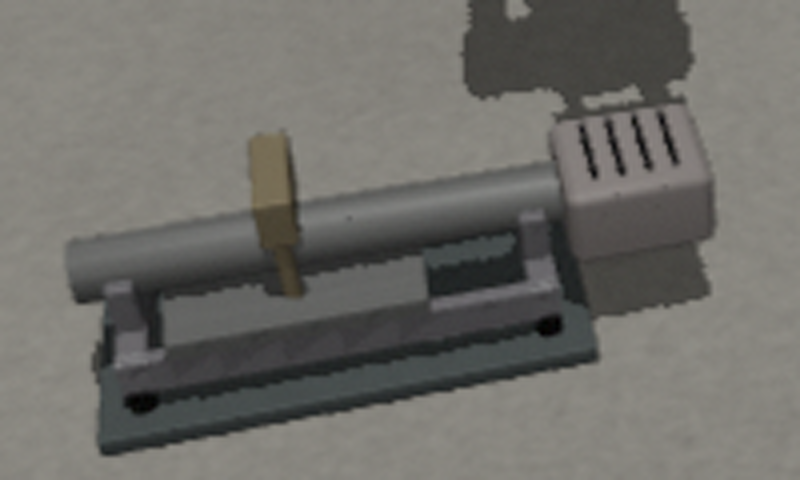

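The bridge top is 24.2–24.3 mm above the tube top in both views, against 24 expected, and its two ends are level. The arm is clear, so I'm handing the job in.

```bash
python3 - <<'E'
from h import *
print(sign_off())
E
```

```text
the job is handed in; nothing more can be done
None
```

The wide clamp is seated on the lamp tube with both legs in the plate holes. I released it and handed the job in at about 16 s of the 67 s allowed.

**Placing:** I lifted the clamp from the rack by its end faces and set it astride the tube about 8 mm from the holes. I then slid it under light contact (under about 4 N) until the contact force vanished and the legs dropped in. It was pressed home at about 11 N.

**Seating checks:**
- **Height:** with the arm clear, the bridge top reads 24.2–24.3 mm above the tube top in both the top and scene cameras. Fully home is 24 mm.
- **Level:** the two ends of the bridge agree within 0.4 mm.
- **Depth bias:** absolute heights in the depth images read 1–2 mm high, so I relied on the difference between the two surfaces.
- **Back leg:** I did not see it in its hole. I infer it is in from the level bridge and the full seating depth.

**Force readings:** the resistance at the spring shoes peaked at about 5 N, the low end of the 5 to 15 N you gave. Pressing on beyond home only compressed the mounts at about 3 N per mm.

**Other objects:** the narrow clamp, jar and hex keys were never approached for contact, but I took no final picture to confirm they had not moved.

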